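Stack the long plates with a cork sheet between

ROBOT

A 7-joint arm with a two-finger parallel gripper is mounted at the origin on the work surface. World frame = base frame: x ahead of the robot, y to its left, z up, the work surface at z = 0. Lengths are in m, angles in rad, forces in N, time in s.
With the tool pointing down it reaches from about 0.4 to 0.875 m from the base axis. Payload 19.3 kg.
Tool frame: the origin (TCP) lies at the centre of the arm's flange, where the gripper is bolted on; the fingertips stand 173 mm ahead of it and the grasp point (between the pads) lies 155 mm ahead of it; z points along the fingers, y is the line along which they close (so a half turn about z gives the same grasp; the last joint's range is limited). The gripper opens to 85 mm and grips with 20 to 120 N. Pads are 22 mm wide; open, the fingers measure 114 mm over their backs; the gripper's body (76 mm by 85 mm) begins 54 mm behind the grasp point. The pads swing forward as they close: fully open they stand 13 mm farther back than shut.
Start: joints at [1.243, 0.521, -0.036, 1.599, 0.021, 1.021, -0.113], TCP at [0.159, -0.604, 0.405] pointing down, gripper open.
Joint ranges: [-2.91, 2.91], [-0.3, 2.13], [-1.5, 1.42], [0.17, 2.43], [-1.26, 4.41], [0.16, 1.93], [-2.52, 2.52]. Speed limits (rad/s): [1.89, 1.89, 2.39, 2.39, 3.01, 3.01, 3.01].

INTERFACE

Orientations are given as [roll, pitch, yaw] about the fixed x, y, z axes, in that order (R = Rz(yaw) Ry(pitch) Rx(roll)).
In Python, from workcell import bot, imaging, job gives the robot as it stands.
- The arm moves only by the tool carry_out, never from a script. Its argument "targets" is a list of rows, each a list of 3 entries, a list of its own where there are three numbers: the shift along the tool's x, y, z in units of 0.25 m (1.0 is 0.25 m), then the turn, a rotation vector about the tool's x, y, z in units of 180 degrees (1.0 is 180 degrees), then the opening, from 0 (shut) to 1 (fully open). In form: [[[tx, ty, tz], [wx, wy, wz], jaw], ...]. A call has 1 to 8 rows; each row shifts and turns the commanded pose from where the row before left it, along the tool's axes as they then stand; what a row does not reach is not made up. A row lasts 1/8 s, in which the tool goes at most 62.5 mm and 10.7 degrees, less where a joint would pass 70% of its speed; a pose out of reach is approached as far as the arm can. A call with a number of a shift or a turn outside -1 to 1 is refused whole. A call with a gripper value outside its range is refused whole. The fingers move at their own pace and stop on an object; "force" is the grip in N (left out, the last holds). Time passes only in rows, so rows that do not move let the fingers close. It gives the time, the measured TCP pose, the force and the opening at its end, in the units of the state.
- bot.observe(): the state, without advancing time (a new reading comes with each control period).
- imaging.grab_frame(name): name is "side" or "top" or "wrist"; returns a dict with "pixels" (400x640x3 uint8, red, green, blue), "mtx" (3x3 intrinsics, pixels), "cam_to_world" (4x4, takes a point from camera to world coordinates); the wrist camera has in their place "mount" (4x4, takes a point from camera to tool coordinates, whose origin is the TCP and whose axes are the flange's). Camera axes: x right, y down, z forward; pixel columns grow to the right and rows downward; lengths in m; the calibration is good to about 2 mm. A picture is of the moment at which its call begins: read the wrist's pose just before it. There is no depth.
- job.job_done(): hands the job in, once; it reports no verdict.
The state is a dict: "clock": time; "qpos": joint angles; "qd": joint speeds; "joint_efforts": joint torques, N m; "position": TCP position; "tool_rot": TCP orientation; "force": force on the tool from outside, world axes, zero at the start; "moment": the same for the moment, N m; "grip_width": finger opening in m.
Only numpy, scipy, OpenCV 4.12 (cv2) and the standard library are available. Lean on these libraries where they do the work, as an engineer would, in place of code of your own. Each camera call takes 0.05 s, during which the arm holds its last target. There are 200 camera calls.

TASK

Put the long plates together for the cupboard: first take the jam jar off the plate on the tray and stand it upright in the middle of the saucer, then lay the cork sheet squarely on that plate so that it covers it, and gently set the other long plate squarely on the cork, right way up. Keep the jar upright all the while, never let the two plates touch each other, leave the lower plate where it lies on the tray, and do not disturb anything else on the table.

Things in the scene. Friction and masses are not known exactly. Their poses are not given: they have to be found in the camera images.
- lower_plate: The plate on the tray, which stays there: long stoneware plate, 180 (x) x 60 (y) mm, 15 mm high, 0.26 kg: foot 150 x 36 x 5 mm, body from 5 to 11 mm up, rim 4 mm wide with its top at 15 mm; well 172 x 52 mm, floor at 11 mm. Origin: centre of its underside. Lies along the tray's y, 30 mm to the robot's side of its middle.
- upper_plate: The plate to be stacked: long stoneware plate, 180 (x) x 60 (y) mm, 15 mm high, 0.26 kg: foot 150 x 36 x 5 mm, body from 5 to 11 mm up, rim 4 mm wide with its top at 15 mm; well 172 x 52 mm, floor at 11 mm. Origin: centre of its underside. On the bare table, left or right of the tray; otherwise the same as the other.
- cork_sheet: The separator: a flat stiff cork sheet, 184 mm long (its x), 66 mm wide (its y), 10 mm thick, about 40 g. Lies on the table, on the other side of the tray from the plate to be stacked. Origin: centre of its underside. On the plate it rests on the rim, 15 mm above the plate's underside, and stands out 2 to 3 mm all round.
- jam_jar: Small closed jam jar, 46 mm across, 66 mm high, metal cap on top, about 0.14 kg. At first it stands in the well of the plate on the tray, anywhere along it (up to 55 mm from its middle). Origin: centre of its underside.
- saucer: Round saucer, 124 mm across its rim, 16 mm high, loose on the table in one of two places beyond and to the left or right of the tray; its inner floor is flat to about 34 mm from the centre and 5 mm above its underside. Origin: centre of its underside.
- tray: Low wooden serving tray, fixed, 230 mm (its x, away from the robot) by 290 mm (its y); floor 8 mm above the table, rim 8 mm thick with its top 22 mm above the table; over each y end a 110 mm wooden bar handle, its top 45 mm above the table. Origin: centre of its underside on the table.
- egg_cup: Bystander: white egg cup, 48 mm across, 55 mm high, on the far half of the tray. Origin: centre of its underside.
- pepper_pot: Bystander: glass pepper pot, 38 mm across, 75 mm high, on the far half of the tray. Origin: centre of its underside.
- avocado: Bystander: avocado lying on the table, about 100 mm long (54 mm at most from its origin), 64 mm across, in whichever far place the saucer is not. Origin: centre of its underside.
- sugar_shaker: Bystander: glass sugar shaker with metal top, 68 mm across, 135 mm high, close in front of the robot. Origin: centre of its underside.
- mug: Bystander: white mug, 82 mm across, 92 mm high, with a handle on its y side reaching 69 mm from the axis and cutlery standing in it up to 130 mm high, close in front of the robot. Origin: centre of its underside.
- milk_bottle: Bystander: white milk bottle, 72 mm across, 190 mm high, beyond the far left corner of the tray. Origin: centre of its underside.
Things that resemble listed ones, but are neither listed nor needed, are in the scene too. What is shaped like the jam_jar but red or yellow is not meant.

How it is judged:
By the outcome, as a careful person would: the job done as asked, in the order asked, and still so for the second after the job is handed in, with the robot touching nothing.
It also fails if it takes over 72 s, if anything falls off the work surface, if the arm or the gripper's body presses on something with over 40 N, if the wrist force passes 120 N, or if a joint passes its speed limit or range.

## Working session

There is one attempt and no reset: what is moved stays moved. The work goes in short steps, Python scripts to look and compute and a tool call to move; the robot and the scene stay as the last step left them, time stands still between calls to the robot, and variables do not carry over. Pictures are saved under pics/ and viewed, on a budget of 10 in all, crops included, one or two more only if the job needs it, and the job is handed in when it is done.

Besides the shell and the picture viewer there is one more tool, called in YAML: its name, and indented under it one key for each argument. carry_out: Moves the arm, as the interface text tells. Its arguments: {"type":"object","properties":{"targets":{"type":"array"},"force":{"type":"number"}},"required":["targets"]}

```bash
mkdir -p pics; ls; python3 - <<'E'
from workcell import bot, imaging, job
import cv2,numpy as np,pickle
np.set_printoptions(precision=4,suppress=True)
for k,v in bot.observe().items(): print(k,v)
d={}
for n in("top","side","wrist"):
    f=imaging.grab_frame(n); d[n]=f
    cv2.imwrite(f"pics/{n}0.png",f["pixels"][:,:,::-1]); print(n,f["mtx"].tolist() if hasattr(f["mtx"],'tolist') else f["mtx"]); print(np.array(f.get("cam_to_world",f.get("mount"))))
pickle.dump(d,open("f0.pkl","wb"))
E
```

```text
pics
clock 0.0
qpos [ 1.2428  0.522  -0.0363  1.6     0.0212  1.0211 -0.1128]
qd [-0.0009  0.0001  0.     -0.0001  0.0007 -0.0002 -0.0007]
joint_efforts [  0.     -92.7099   1.9797 -36.9923   0.0177   0.0082   0.0001]
position [ 0.1593 -0.6042  0.4041]
tool_rot [-3.1405  0.0001  0.2578]
force [-0.9245  0.3304  0.2245]
moment [-0.0177 -0.0058 -0.0091]
grip_width 0.08527667863618262
top [[474.96940593889866, 0.0, 317.26437555436667], [0.0, 474.96940593889866, 203.90499459546317], [0.0, 0.0, 1.0]]
[[-0.0086 -0.9985  0.055   0.5362]
 [-0.9999  0.008  -0.0117  0.015 ]
 [ 0.0112 -0.0551 -0.9984  1.1795]
 [ 0.      0.      0.      1.    ]]
side [[382.91635344817746, 0.0, 314.0415582693313], [0.0, 382.91635344817746, 205.04887661139438], [0.0, 0.0, 1.0]]
[[ 0.9049 -0.3128  0.2885  0.2943]
 [-0.4251 -0.6941  0.581  -0.5609]
 [ 0.0185 -0.6484 -0.7611  0.8206]
 [ 0.      0.      0.      1.    ]]
wrist [[343.9518078034436, 0.0, 321.2069383047973], [0.0, 343.9518078034436, 198.57979252146185], [0.0, 0.0, 1.0]]
[[-0.0002 -0.9568 -0.2908  0.0741]
 [ 1.     -0.0001 -0.0005  0.0009]
 [ 0.0004 -0.2908  0.9568  0.0313]
 [ 0.      0.      0.      1.    ]]
```

View pics/top0.png

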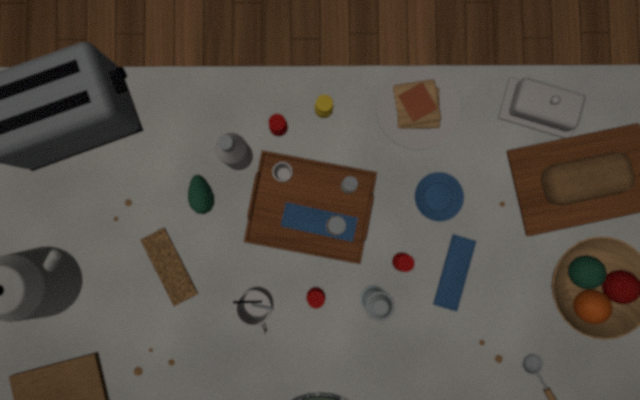

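View pics/side0.png

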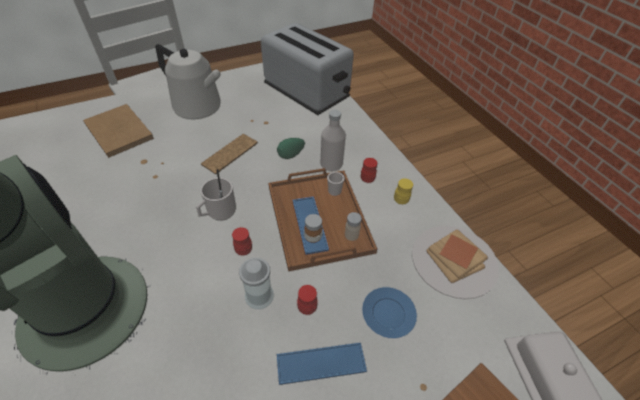

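Top view: jar at (337,226) on the tray's plate, saucer (439,196), second plate (455,272), cork (168,267). Side view confirms these: jar (313,228), saucer (389,312), plate (321,363), cork (230,153).

```bash
cat > h.py <<'E'
import numpy as np,cv2
from scipy.spatial.transform import Rotation as R
np.set_printoptions(precision=4,suppress=True)
def T(p,r):
    M=np.eye(4);M[:3,:3]=R.from_euler('xyz',r).as_matrix();M[:3,3]=p;return M
def ray(f,uv,z,C=None):
    C=np.array(f["cam_to_world"]) if C is None else C
    uv=np.atleast_2d(uv).astype(float)
    d=np.c_[uv,np.ones(len(uv))]@np.linalg.inv(np.array(f["mtx"])).T@C[:3,:3].T
    return C[:3,3]+d*((z-C[2,3])/d[:,2:])
def rect(P):
    (c,s,a)=cv2.minAreaRect((P[:,:2]*1000).astype(np.float32))
    if s[0]<s[1]: s=s[::-1];a+=90
    return np.array(c)/1000,np.array(s),(a+90)%180-90
def mask(px,lo,hi):
    m=cv2.inRange(cv2.cvtColor(np.ascontiguousarray(px),cv2.COLOR_RGB2HSV),lo,hi)
    return cv2.morphologyEx(m,cv2.MORPH_OPEN,np.ones((3,3)))
def blobs(m,amin=150):
    return [c[:,0] for c in cv2.findContours(m,cv2.RETR_EXTERNAL,cv2.CHAIN_APPROX_NONE)[0] if cv2.contourArea(c)>amin]
E
python3 - <<'E'
from h import *
import pickle
d=pickle.load(open("f0.pkl","rb"))
for n,roi in (("top",None),("side",None)):
    f=d[n];px=f["pixels"]
    hsv=cv2.cvtColor(px,cv2.COLOR_RGB2HSV)
    if n=="top":
        for u,v in((439,196),(455,272),(300,215),(168,267),(337,226),(300,190),(349,184)): print((u,v),hsv[v,u])
    for c in blobs(mask(px,(95,90,30),(125,255,255))):
        for z in(.015,.023): print(n,"blue",z,c.mean(0),*rect(ray(f,c,z)))
    for c in blobs(mask(px,(5,60,30),(25,255,255))):
        q=ray(f,c,.01);r=rect(q)
        print(n,"brown",c.mean(0),*r)
f=d["top"]
print("jar top",ray(f,[337,225],.066+.019))
print("egg",ray(f,[283,172],.063),"pepper",ray(f,[349,184],.083))
E
```

```text
(439, 196) [104 129  79]
(455, 272) [104 138  72]
(300, 215) [105 126  77]
(168, 267) [ 16 123  87]
(337, 226) [45  5 97]
(300, 190) [ 12 155  82]
(349, 184) [45  6 90]
top blue 0.015 [454.3011 272.4773] [ 0.4305 -0.3323] [173.9303  56.4324] -16.9310302734375
top blue 0.023 [454.3011 272.4773] [ 0.4313 -0.3299] [172.7354  56.0448] -16.931045532226562
top blue 0.015 [348.5714 228.0794] [ 0.5408 -0.0739] [55.803  29.3631] -16.198165893554688
top blue 0.023 [348.5714 228.0794] [ 0.5408 -0.0733] [55.4196 29.1614] -16.198165893554688
top blue 0.015 [306.6107 218.916 ] [0.5638 0.0284] [114.2606  55.623 ] 77.529296875
top blue 0.023 [306.6107 218.916 ] [0.5636 0.0283] [113.4757  55.2408] 77.52931213378906
top blue 0.015 [438.7786 196.2748] [ 0.6176 -0.2989] [113.9275 113.6759] 89.52118682861328
top blue 0.023 [438.7786 196.2748] [ 0.617  -0.2968] [113.1448 112.895 ] 89.52122497558594
top brown [ 60.435  381.6585] [0.1688 0.63  ] [218.4518 113.259 ] -78.11009407043457
top brown [599.4062 284.0759] [ 0.3906 -0.681 ] [251.3499 215.4555] -2.6461105346679688
top brown [168.5909 266.4886] [0.4508
[... 2503 characters left out ...]
357
side brown [610.9778  42.4   ] [2.2252 0.3838] [228.6133 127.7702] 89.80465698242188
side brown [630.0154  34.0308] [2.3837 0.4105] [224.684   90.4814] 35.71470260620117
side brown [601.0111  19.1889] [2.3927 0.5674] [264.8704 159.9423] 89.38874816894531
side brown [625.2651  12.0723] [2.5794 0.5819] [285.2465 140.4229] 35.714752197265625
side brown [567.7632   5.    ] [2.3926 0.7338] [191.2135 156.2249] 89.38871765136719
side brown [556.0226  15.0621] [2.2275 0.676 ] [443.5611 134.8536] 89.7625503540039
side brown [546.0862 142.1269] [1.5455 0.2617] [1845.812  1199.1086] 89.88407897949219
jar top [[ 0.5474 -0.0429  0.085 ]]
egg [[0.6737 0.0822 0.063 ]] pepper [[ 0.6422 -0.0719  0.083 ]]
```

carry_out:
  targets:
    - [[0.08, -0.05, 0], [0, 0, 0], 1]
    - [[0.16, -0.1, 0], [0, 0, 0], 1]
    - [[0.16, -0.1, 0], [0, 0, 0], 1]
    - [[0.16, -0.1, 0], [0, 0, 0], 1]
    - [[0.16, -0.1, 0], [0, 0, 0], 1]
    - [[0.16, -0.1, 0], [0, 0, 0], 1]
    - [[0.16, -0.1, 0], [0, 0, 0], 1]
    - [[0.16, -0.1, 0], [0, 0, 0], 1]

```text
clock: 1.15
position: [0.4027, -0.3444, 0.4048]
tool_rot: [-3.142, -0.0, 0.259]
force: [0.4, -0.1, -0.1]
grip_width: 0.0854
```

carry_out:
  targets:
    - [[0.16, -0.1, 0], [0, 0, 0], 1]
    - [[0.16, -0.1, 0], [0, 0, 0], 1]
    - [[0.16, -0.1, 0], [0, 0, 0], 1]
    - [[0.16, -0.1, 0], [0, 0, 0], 1]
    - [[0.16, -0.1, 0], [0, 0, 0], 1]
    - [[0.1, -0.07, 0], [0, 0, 0], 1]
    - [[0, 0, 0], [0, 0, 0], 1]
    - [[0, 0, 0], [0, 0, 0], 1]

```text
clock: 2.15
position: [0.5824, -0.1512, 0.4046]
tool_rot: [3.142, 0.001, 0.258]
force: [0.4, -1.1, 0.7]
grip_width: 0.0853
```

```bash
cat >> h.py <<'E'
def look(n="wrist"):
    from workcell import bot,imaging
    s=bot.observe();f=imaging.grab_frame(n)
    C=np.array(f["cam_to_world"]) if n!="wrist" else T(s["position"],s["tool_rot"])@np.array(f["mount"])
    return s,f,C
def go(s,xy,z,yaw,n):
    """n equal rows from state to TCP (x,y,z,yaw): prints shifts in tool axes (0.25 m) and turn (180 deg)"""
    p=np.array(s["position"]);y0=s["tool_rot"][2];dy=(yaw-y0+np.pi)%(2*np.pi)-np.pi
    d=(np.array([*xy,z])-p)/n/0.25
    for i in range(n):
        a=y0+dy*i/n;c,q=np.cos(a),np.sin(a)
        print(np.round([c*d[0]+q*d[1],q*d[0]-c*d[1],-d[2],-dy/n/np.pi],4))
E
python3 - <<'E'
from h import *
s,f,C=look();print(s["clock"],s["position"],s["tool_rot"],s["qpos"])
px=f["pixels"];cv2.imwrite("pics/w1.png",px[:,:,::-1])
import pickle;pickle.dump((s,f,C),open("w1.pkl","wb"))
allp=[]
for c in blobs(mask(px,(95,80,25),(125,255,255)),200):
    q=ray(f,c,.015);print(c.mean(0),len(c),*rect(q))
    q=ray(f,c,.023);print('  z.023',*rect(q))
E
```

```text
2.15 [ 0.5824 -0.1512  0.4046] [3.1416 0.0006 0.258 ] [ 0.2853  0.4889 -0.1856  1.6576  0.1031  1.0052 -1.2472]Traceback (most recent call last):
  File "<stdin>", line 7, in <module>
  File "h.py", line 7, in ray
    C=np.array(f["cam_to_world"]) if C is None else C
               ~^^^^^^^^^^^^^^^^
KeyError: 'cam_to_world'
```

View pics/w1.png

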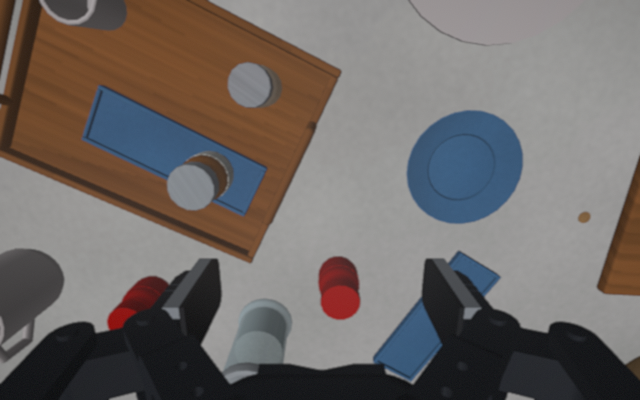

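Wrist view: jar cap (192,187), plate corners (100,87)/(265,168)/(245,213)/(83,135), saucer (465,167), pepper cap (250,85).

```bash
python3 - <<'E'
from h import *
import pickle
s,f,C=pickle.load(open("w1.pkl","rb"));px=f["pixels"]
for c in blobs(mask(px,(95,80,25),(125,255,255)),200):
    for z in(.015,.023):
        q=ray(f,c,z,C);print(c.mean(0),len(c),z,*rect(q))
        if z==.015: print('   circle',cv2.minEnclosingCircle((q[:,:2]*1000).astype(np.float32)))
# jar cap: bright grey disc near (192,187)
hsv=cv2.cvtColor(px,cv2.COLOR_RGB2HSV)
m=cv2.inRange(hsv,(0,0,95),(180,60,255));m[:,:150]=0;m[230:]=0;m[:,240:]=0;m[:150]=0
for c in blobs(m,200):
    e=cv2.fitEllipse(c);q=ray(f,c,.019+.066,C);print("cap",e,cv2.minEnclosingCircle((q[:,:2]*1000).astype(np.float32)),len(c))
K=np.array([[100,87],[265,168],[245,213],[83,135]]);q=ray(f,K,.023,C);print(q,q.mean(0),rect(q))
d=pickle.load(open("f0.pkl","rb"))
for n in("top","side"):
  g=d[n];B=[c for c in blobs(mask(g["pixels"],(95,90,30),(125,255,255))) if rect(ray(g,c,.023))[0][0]>.5 and rect(ray(g,c,.023))[0][1]>-.2]
  print(n,*rect(ray(g,np.vstack(B),.023)))
E
```

```text
[409.9309 342.6968] 188 0.015 [ 0.3983 -0.3228] [106.8904  65.2507] -16.765419006347656
   circle ((399.6673278808594, -320.58526611328125), 59.59219741821289)
[409.9309 342.6968] 188 0.023 [ 0.404  -0.3185] [104.503   63.7934] -16.765411376953125
[473.5   272.375] 112 0.015 [ 0.5047 -0.3534] [62.2921 31.0505] 72.00384521484375
   circle ((504.53692626953125, -353.50897216796875), 33.73911666870117)
[473.5   272.375] 112 0.023 [ 0.508  -0.3485] [60.9008 30.357 ] 72.00385284423828
[464.2947 166.6332] 319 0.015 [ 0.6189 -0.2991] [120.7332 119.6881] -75.22020626068115
   circle ((618.8001708984375, -299.1015319824219), 60.63681411743164)
[464.2947 166.6332] 319 0.023 [ 0.6197 -0.2954] [118.0367 117.0149] -75.22056007385254
[178.0041 150.4641] 487 0.015 [ 0.5575 -0.0005] [182.3753  60.7229] 77.25347137451172
   circle ((557.8805541992188, -0.5003184080123901), 94.78900909423828)
[178.0041 150.4641] 487 0.023 [ 0.5596 -0.0034] [178.3019  59.3666] 77.25347137451172
cap ((189.97447204589844, 187.0021514892578), (43.25495910644531, 48.958251953125), 129.80093383789062) ((550.4210205078125, -42.4731559753418), 21.3302059173584) 133
[[ 0.6057  0.0758  0.023 ]
 [ 0.5683 -0.0955  0.023 ]
 [ 0.5144 -0.085   0.023 ]
 [ 0.5546  0.089   0.023 ]] [ 0.5608 -0.0039  0.023 ] (array([ 0.5612, -0.0042]), array([178.501 ,  54.8388]), 76.98230743408203)
top [ 0.557  -0.0017] [174.9115  55.3054] 77.3536605834961
side [ 0.5585 -0.0051] [173.623   55.3825] 76.92163848876953
```

```bash
python3 - <<'E'
from h import *
from workcell import bot
s=bot.observe()
go(s,(.550,-.043),.30,.258,4)
E
```

```text
[-0.0036 -0.1134  0.1047 -0.0001]
[-0.0036 -0.1134  0.1047 -0.0001]
[-0.0035 -0.1134  0.1047 -0.0001]
[-0.0035 -0.1134  0.1047 -0.0001]
```

carry_out:
  targets:
    - [[-0.002, -0.113, 0.1], [0, 0, 0], 1]
    - [[-0.004, -0.113, 0.1], [0, 0, 0], 1]
    - [[-0.004, -0.113, 0.1], [0, 0, 0], 1]
    - [[-0.004, -0.114, 0.118], [0, 0, 0], 1]
    - [[0, 0, 0.1], [0, 0, 0], 1]
    - [[0, 0, 0.1], [0, 0, 0], 1]
    - [[0, 0, 0.1], [0, 0, 0], 1]
    - [[0, 0, 0.036], [0, 0, 0], 1]
  force: 30

```text
clock: 3.2
position: [0.55, -0.0435, 0.2153]
tool_rot: [-3.141, 0.002, 0.257]
force: [0.0, 0.7, -0.7]
grip_width: 0.0853
```

```bash
python3 - <<'E'
from h import *
s,f,C=look();print(s["clock"],s["position"],s["tool_rot"],s["force"])
cv2.imwrite("pics/w2.png",f["pixels"][:,:,::-1])
E
```

```text
3.2 [ 0.55   -0.0435  0.2153] [-3.1414  0.0016  0.2567] [ 0.026   0.6621 -0.7059]
```

View pics/w2.png

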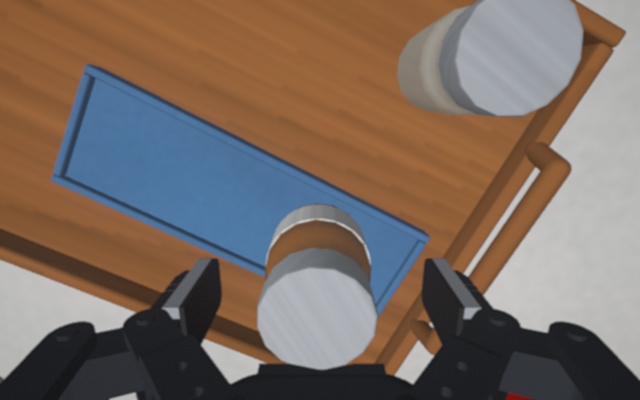

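The jar's cap sits at (317,310), between the pads at columns 220 and 425. Closing now.

carry_out:
  targets:
    - [[0, 0, 0], [0, 0, 0], 0.3]
    - [[0, 0, 0], [0, 0, 0], 0.3]
    - [[0, 0, 0], [0, 0, 0], 0.3]
    - [[0, 0, 0], [0, 0, 0], 0.3]
    - [[0, 0, 0], [0, 0, 0], 0.3]
    - [[0, 0, -0.02], [0, 0, 0], 0.3]
    - [[0, 0, -0.04], [0, 0, 0], 0.3]
    - [[0, 0, -0.1], [0, 0, 0], 0.3]
  force: 30

```text
clock: 4.25
position: [0.5503, -0.0428, 0.2565]
tool_rot: [-3.141, 0.001, 0.258]
force: [0.4, 0.1, -1.3]
grip_width: 0.044
```

```bash
python3 - <<'E'
from h import *
s,f,C=look();print(s["clock"],s["position"],s["tool_rot"],s["force"],s["grip_width"])
go(s,(.6188,-.299),s["position"][2],.257,6)
E
```

```text
4.25 [ 0.5503 -0.0428  0.2565] [-3.1412  0.0014  0.2579] [ 0.3877  0.1451 -1.2957] 0.044041703897580844
[ 0.0006  0.1768 -0.      0.    ]
[ 0.0006  0.1768 -0.      0.    ]
[ 0.0007  0.1768 -0.      0.    ]
[ 0.0007  0.1768 -0.      0.    ]
[ 0.0007  0.1768 -0.      0.    ]
[ 0.0007  0.1768 -0.      0.    ]
```

carry_out:
  targets:
    - [[0, 0.06, -0.08], [0, 0, 0], 0.3]
    - [[0, 0.12, -0.02], [0, 0, 0], 0.3]
    - [[0, 0.18, 0], [0, 0, 0], 0.3]
    - [[0.002, 0.18, 0], [0, 0, 0], 0.3]
    - [[0, 0.18, 0], [0, 0, 0], 0.3]
    - [[0.002, 0.16, 0], [0, 0, 0], 0.3]
    - [[0, 0.12, 0], [0, 0, 0], 0.3]
    - [[0, 0.061, 0.0], [0, 0, 0], 0.3]

```text
clock: 5.3
position: [0.619, -0.3006, 0.2814]
tool_rot: [3.141, -0.0, 0.256]
force: [-0.5, 1.2, -1.1]
grip_width: 0.0444
```

```bash
python3 - <<'E'
from h import *
s,f,C=look();print(s["clock"],s["position"],s["tool_rot"],s["force"],s["grip_width"])
px=f["pixels"];cv2.imwrite("pics/w3.png",px[:,:,::-1])
for n in("side",):
  s,f,C=look(n);cv2.imwrite("pics/s3.png",cv2.resize(f["pixels"][180:400,250:570,::-1],None,fx=2.4,fy=2.4))
E
```

```text
5.3 [ 0.619  -0.3006  0.2814] [ 3.1412 -0.      0.2562] [-0.4927  1.17   -1.0904] 0.04441119047173682
```

View pics/w3.png

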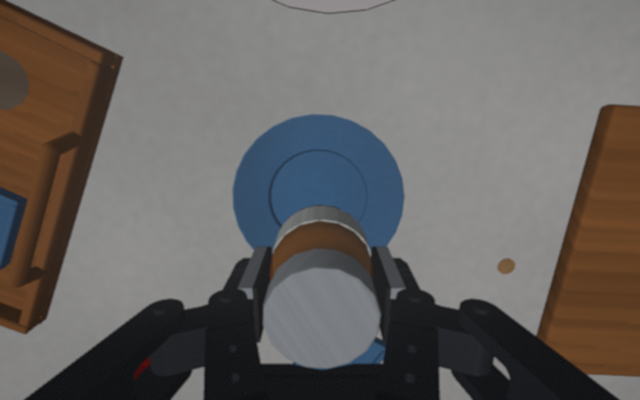

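Saucer centred at column 318, jar at 321, and the jar sits about 3–4 mm ahead of the saucer centre along tool x. I'll correct that while lowering.

carry_out:
  targets:
    - [[-0.007, -0.003, 0.05], [0, 0, 0], 0.3]
    - [[-0.007, -0.003, 0.08], [0, 0, 0], 0.3]
    - [[0, 0, 0.08], [0, 0, 0], 0.3]
    - [[0, 0, 0.06], [0, 0, 0], 0.3]
    - [[0, 0, 0.03], [0, 0, 0], 0.3]
    - [[0, 0, 0.01], [0, 0, 0], 0.3]
    - [[0, 0, 0.004], [0, 0, 0], 0.3]
    - [[0, 0, 0.004], [0, 0, 0], 0.3]

```text
clock: 6.4
position: [0.6155, -0.2984, 0.2033]
tool_rot: [3.141, -0.0, 0.258]
force: [-10.9, 5.5, 26.9]
grip_width: 0.0442
```

carry_out:
  targets:
    - [[0, 0, 0.003], [0, 0, 0], 0.3]
    - [[0, 0, 0], [0, 0, 0], 0.3]

```text
clock: 6.65
position: [0.6155, -0.2984, 0.2033]
tool_rot: [3.141, -0.0, 0.258]
force: [-12.4, 5.4, 27.5]
grip_width: 0.0445
```

carry_out:
  targets:
    - [[0, 0, -0.004], [0, 0, 0], 0.3]
    - [[0, 0, -0.002], [0, 0, 0], 0.3]

```text
clock: 6.9
position: [0.6157, -0.2985, 0.2035]
tool_rot: [3.141, -0.001, 0.258]
force: [-2.0, 1.7, 4.8]
grip_width: 0.0438
```

carry_out:
  targets:
    - [[0, 0, 0], [0, 0, 0], 0.6]
    - [[0, 0, 0], [0, 0, 0], 0.75]
    - [[0, 0, 0], [0, 0, 0], 1]
    - [[0, 0, 0], [0, 0, 0], 1]
    - [[0, 0, -0.04], [0, 0, 0], 1]
    - [[0, 0, -0.12], [0, 0, 0], 1]
    - [[0, 0, -0.2], [0, 0, 0], 1]
    - [[0, 0, -0.2], [0, 0, 0], 1]

```text
clock: 7.9
position: [0.6153, -0.2984, 0.3446]
tool_rot: [3.141, -0.0, 0.258]
force: [-0.3, 0.4, 0.3]
grip_width: 0.0853
```

```bash
python3 - <<'E'
from h import *
import pickle
s,f,C=look();print(s["clock"],s["position"],s["tool_rot"],s["force"],s["grip_width"])
px=f["pixels"];w=px[:,:,::-1]
s2,g,C2=look("side");sd=cv2.resize(g["pixels"][200:400,250:570,::-1],(640,400))
cv2.imwrite("pics/c4.png",cv2.resize(np.vstack([w,sd]),(480,600)))
for c in blobs(mask(px,(95,80,25),(125,255,255)),800): print(c.mean(0),len(c),cv2.minEnclosingCircle((ray(f,c,.016,C)[:,:2]*1000).astype(np.float32)))
m=cv2.inRange(cv2.cvtColor(px,cv2.COLOR_RGB2HSV),(0,0,95),(180,60,255))
for c in blobs(m,800): print("grey",c.mean(0),cv2.minEnclosingCircle((ray(f,c,.071,C)[:,:2]*1000).astype(np.float32)))
go(s,(.451,.365),.34,.471,16)
E
```

```text
7.9 [ 0.6153 -0.2984  0.3446] [ 3.1415 -0.0003  0.2579] [-0.2684  0.3884  0.307 ] 0.08527780897243956
[323.2201 327.9291] 268 ((461.16790771484375, -340.1512756347656), 68.11677551269531)
[ 36.3491 183.76  ] 275 ((547.169189453125, -52.880794525146484), 47.31098556518555)
[321.7737 173.4737] 380 ((619.0880126953125, -298.9014587402344), 60.593589782714844)
grey [620.1173 343.3148] ((546.5202026367188, -573.7183837890625), 40.191287994384766)
grey [292.0722 187.5413] ((575.6427612304688, -270.0343933105469), 279.7429504394531)
[ 0.0026 -0.1708  0.0012 -0.0042]
[ 0.0049 -0.1708  0.0012 -0.0042]
[ 0.0071 -0.1707  0.0012 -0.0042]
[ 0.0094 -0.1706  0.0012 -0.0042]
[ 0.0117 -0.1705  0.0012 -0.0042]
[ 0.0139 -0.1703  0.0012 -0.0042]
[ 0.0162 -0.1701  0.0012 -0.0042]
[ 0.0185 -0.1699  0.0012 -0.0042]
[ 0.0207 -0.1696  0.0012 -0.0042]
[ 0.023  -0.1693  0.0012 -0.0042]
[ 0.0252 -0.169   0.0012 -0.0042]
[ 0.0275 -0.1686  0.0012 -0.0042]
[ 0.0297 -0.1682  0.0012 -0.0042]
[ 0.032  -0.1678  0.0012 -0.0042]
[ 0.0342 -0.1674  0.0012 -0.0042]
[ 0.0364 -0.1669  0.0012 -0.0042]
```

View pics/c4.png

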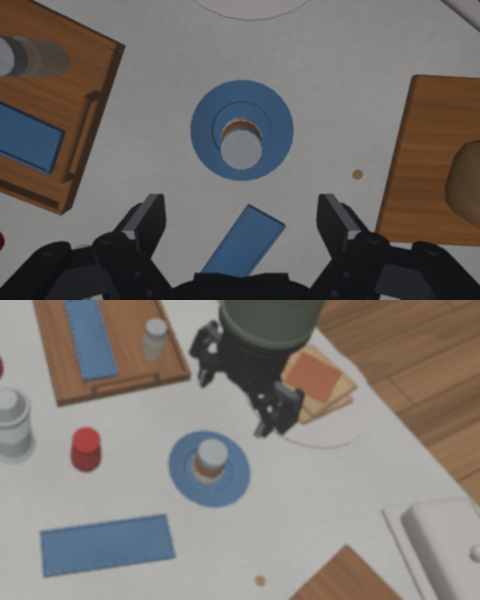

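Jar stands upright and centred in the saucer; cap and saucer both centred near column 241 (of 480). On to the cork.

carry_out:
  targets:
    - [[0.001, -0.09, -0.04], [0, 0, -0.004], 1]
    - [[0.005, -0.17, -0.04], [0, 0, -0.004], 1]
    - [[0.007, -0.17, 0], [0, 0, -0.004], 1]
    - [[0.009, -0.17, 0], [0, 0, -0.004], 1]
    - [[0.012, -0.17, 0], [0, 0, -0.004], 1]
    - [[0.014, -0.17, 0], [0, 0, -0.004], 1]
    - [[0.016, -0.17, 0], [0, 0, -0.004], 1]
    - [[0.018, -0.17, 0], [0, 0, -0.004], 1]

```text
clock: 9.0
position: [0.5377, 0.0152, 0.3624]
tool_rot: [-3.141, 0.001, 0.36]
force: [0.6, 0.0, 0.3]
grip_width: 0.0852
```

carry_out:
  targets:
    - [[0.021, -0.17, 0], [0, 0, -0.004], 1]
    - [[0.023, -0.17, 0], [0, 0, -0.004], 1]
    - [[0.025, -0.17, 0], [0, 0, -0.004], 1]
    - [[0.027, -0.17, 0], [0, 0, -0.004], 1]
    - [[0.03, -0.17, 0], [0, 0, -0.005], 1]
    - [[0.032, -0.17, 0], [0, 0, -0.005], 1]
    - [[0.034, -0.14, 0], [0, 0, -0.005], 1]
    - [[0.036, -0.07, 0], [0, 0, -0.005], 1]

```text
clock: 10.0
position: [0.4701, 0.321, 0.3624]
tool_rot: [-3.141, 0.001, 0.475]
force: [0.1, -0.6, -0.6]
grip_width: 0.0857
```

```bash
python3 - <<'E'
from h import *
s,f,C=look();print(s["clock"],s["position"],s["tool_rot"],s["force"],s["grip_width"],s["qpos"])
px=f["pixels"];cv2.imwrite("pics/w5.png",px[:,:,::-1])
for c in blobs(mask(px,(5,60,30),(25,255,255)),800): print(c.mean(0),len(c),*rect(ray(f,c,.010,C)))
E
```

```text
10.0 [0.4701 0.321  0.3624] [-3.1412  0.0005  0.4752] [ 0.0562 -0.5593 -0.577 ] 0.08568457890784363 [-0.4479  0.5009 -0.3534  1.7793  0.2132  0.8994 -1.9904]
[ 17.9828 312.3241] 290 [0.1679 0.5351] [168.8423  47.2886] 11.985716819763184
[270.3996 160.1516] 508 [0.4529 0.3654] [181.1248  65.1644] 27.209659576416016
[588.8643 183.3107] 737 [0.5318 0.0912] [344.3365 163.9574] 42.26272964477539
```

carry_out:
  targets:
    - [[0.005, -0.06, 0.04], [0, 0, 0], 0.92]
    - [[0.008, -0.08, 0.1], [0, 0, 0], 0.92]
    - [[0.007, -0.049, 0.16], [0, 0, 0], 0.92]
    - [[0, 0, 0.16], [0, 0, 0], 0.92]
    - [[0, 0, 0.14], [0, 0, 0], 0.92]
    - [[0, 0, 0.09], [0, 0, 0], 0.92]
    - [[0, 0, 0.04], [0, 0, 0], 0.92]
    - [[0, 0, 0.02], [0, 0, 0], 0.92]

```text
clock: 11.05
position: [0.4547, 0.3631, 0.1747]
tool_rot: [3.141, 0.0, 0.471]
force: [-0.0, 0.9, 0.2]
grip_width: 0.0787
```

```bash
python3 - <<'E'
from h import *
s,f,C=look();print(s["clock"],s["position"],s["tool_rot"],s["force"],s["grip_width"])
cv2.imwrite("pics/w6.png",f["pixels"][:,:,::-1])
E
```

```text
11.05 [0.4547 0.3631 0.1747] [3.1415 0.0003 0.4709] [-0.0269  0.9278  0.2227] 0.07866357690231282
```

View pics/w6.png

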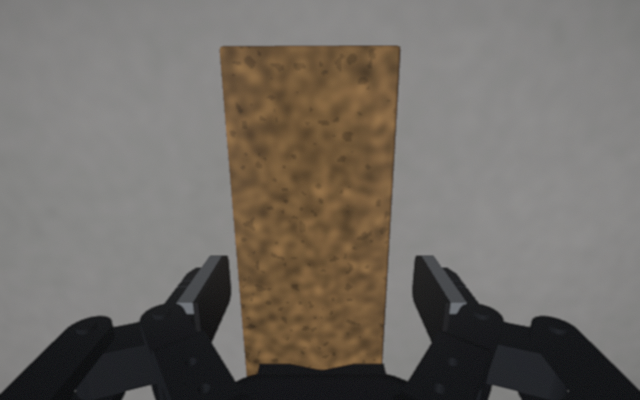

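Cork spans columns 237–390 beside the pads at 230/415, about 3–4 mm off centre. I'll shift, lower and close.

carry_out:
  targets:
    - [[-0.004, -0.014, 0.01], [0, 0, 0], 0.92]
    - [[0, 0, 0.011], [0, 0, 0], 0.92]
    - [[0, 0, 0], [0, 0, 0], 0.6]
    - [[0, 0, 0], [0, 0, 0], 0.6]
    - [[0, 0, 0], [0, 0, 0], 0.6]
    - [[0, 0, 0], [0, 0, 0], 0.6]
  force: 30

```text
clock: 11.85
position: [0.4522, 0.366, 0.17]
tool_rot: [-3.142, -0.0, 0.471]
force: [-1.5, -0.2, 6.6]
grip_width: 0.065
```

carry_out:
  targets:
    - [[0, 0, -0.01], [0, 0, 0], 0.6]
    - [[0, 0, -0.04], [0, 0, 0], 0.6]
    - [[0, 0, -0.1], [0, 0, 0], 0.6]
    - [[0, 0, -0.16], [0, 0, 0], 0.6]
    - [[0, 0, -0.16], [0, 0, 0], 0.6]
    - [[0, 0, -0.16], [0, 0, 0], 0.6]
    - [[0, 0, -0.05], [0, 0, 0], 0.6]

```text
clock: 12.72
position: [0.4524, 0.3661, 0.3427]
tool_rot: [-3.141, -0.004, 0.471]
force: [-0.2, -0.6, 0.9]
grip_width: 0.0653
```

```bash
python3 - <<'E'
from h import *
s,f,C=look();print(s["clock"],s["position"],s["tool_rot"],s["force"],s["grip_width"])
px=f["pixels"];cv2.imwrite("pics/w7.png",px[:,:,::-1])
m=mask(px,(5,60,30),(25,255,255));b=max(blobs(m[:250,200:450]),key=len)+[200,0]
for r in (60,100,150,200,240):
    u=b[abs(b[:,1]-r)<1][:,0]; print(r,u.min(),u.max()) if len(u) else 0
print(b.min(0))
go(s,(.559,-.0035),.36,1.347,9)
E
```

```text
12.725 [0.4524 0.3661 0.3427] [-3.1408 -0.0035  0.4711] [-0.2295 -0.5783  0.8875] 0.06526073058266663
60 228 413
100 232 410
150 235 406
200 239 403
240 242 400
[227  41]
[-0.0323  0.1679 -0.0077 -0.031 ]
[-0.0485  0.1639 -0.0077 -0.031 ]
[-0.0642  0.1585 -0.0077 -0.031 ]
[-0.0793  0.1515 -0.0077 -0.031 ]
[-0.0936  0.143  -0.0077 -0.031 ]
[-0.1071  0.1333 -0.0077 -0.031 ]
[-0.1195  0.1222 -0.0077 -0.031 ]
[-0.1308  0.11   -0.0077 -0.031 ]
[-0.1409  0.0968 -0.0077 -0.031 ]
```

carry_out:
  targets:
    - [[-0.016, 0.085, -0.03], [0, 0, -0.016], 0.6]
    - [[-0.034, 0.15, -0.03], [0, 0, -0.03], 0.6]
    - [[-0.056, 0.161, -0.01], [0, 0, -0.031], 0.6]
    - [[-0.072, 0.155, 0], [0, 0, -0.031], 0.6]
    - [[-0.086, 0.147, 0], [0, 0, -0.031], 0.6]
    - [[-0.1, 0.138, 0], [0, 0, -0.031], 0.6]
    - [[-0.113, 0.128, 0], [0, 0, -0.031], 0.6]
    - [[-0.125, 0.116, 0], [0, 0, -0.031], 0.6]

```text
clock: 13.78
position: [0.5405, 0.0612, 0.3564]
tool_rot: [-3.14, 0.0, 1.203]
force: [0.2, 0.4, -0.1]
grip_width: 0.065
```

```bash
python3 - <<'E'
from h import *
import pickle
px=cv2.imread("pics/w2.png")[:,:,::-1];f=pickle.load(open("w1.pkl","rb"))[1]
C=T([.55,-.0435,.2153],[-3.1414,.0016,.2567])@np.array(f["mount"])
b=max(blobs(mask(px,(95,80,25),(125,255,255))),key=len)
k=b[(b[:,1]<150)|((b[:,0]<250))]
P=ray(f,b,.023,C);print(*rect(P))
d=np.array([np.cos(1.347),np.sin(1.347)]);n=np.array([-d[1],d[0]])
print("long max",(P[:,:2]@d).max(),"min",(P[:,:2]@d).min(),"n",(P[:,:2]@n).min(),(P[:,:2]@n).max(),"est", np.array([.559,-.0035])@d,np.array([.559,-.0035])@n)
from workcell import bot
s=bot.observe();print(s["position"],s["tool_rot"],s["force"],s["grip_width"])
go(s,(.559,-.0035),.30,1.347,4)
E
```

```text
[ 0.56   -0.0031] [177.8373  60.0003] 77.24954223632812
long max 0.2101900734729646 min 0.032307758772680266 n -0.576670821037493 -0.5165760071961351 est 0.12064775597274956 -0.5458363939668552
[0.5405 0.0612 0.3564] [-3.1405  0.0005  1.2035] [ 0.1573  0.3876 -0.1206] 0.06496480519474458
[-0.0537  0.0405  0.0564 -0.0114]
[-0.0551  0.0386  0.0564 -0.0114]
[-0.0565  0.0366  0.0564 -0.0114]
[-0.0577  0.0345  0.0564 -0.0114]
```

carry_out:
  targets:
    - [[-0.053, 0.041, 0.05], [0, 0, -0.011], 0.6]
    - [[-0.055, 0.039, 0.06], [0, 0, -0.012], 0.6]
    - [[-0.056, 0.037, 0.06], [0, 0, -0.012], 0.6]
    - [[-0.057, 0.037, 0.06], [0, 0, -0.011], 0.6]
    - [[0, 0, 0.1], [0, 0, 0], 0.6]
    - [[0, 0, 0.14], [0, 0, 0], 0.6]
    - [[0, 0, 0.06], [0, 0, 0], 0.6]
    - [[0, 0, 0], [0, 0, 0], 0.6]

```text
clock: 14.78
position: [0.5596, -0.0017, 0.2239]
tool_rot: [-3.14, 0.0, 1.345]
force: [0.2, -0.4, -0.5]
grip_width: 0.0647
```

```bash
python3 - <<'E'
from h import *
s,f,C=look();print(s["clock"],s["position"],s["tool_rot"],s["force"],s["grip_width"])
px=f["pixels"];cv2.imwrite("pics/w8.png",px[:,:,::-1])
go(s,(.560,-.003),.20,1.348,1)
E
```

```text
14.775 [ 0.5596 -0.0017  0.2239] [-3.1397  0.0003  1.3452] [ 0.2028 -0.3747 -0.5056] 0.06467407934199847
[-0.0048  0.0029  0.0958 -0.0009]
```

View pics/w8.png

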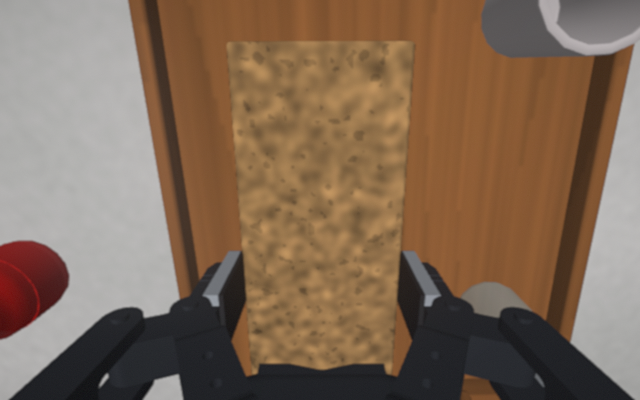

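Cork (columns 228–413) hides the plate fully, pepper pot at (495,300) clears the right finger. Lowering.

carry_out:
  targets:
    - [[-0.003, 0.002, 0.04], [0, 0, -0.001], 0.6]
    - [[-0.002, 0.001, 0.04], [0, 0, 0], 0.6]
    - [[0, 0, 0.02], [0, 0, 0], 0.6]
    - [[0, 0, 0.01], [0, 0, 0], 0.6]
    - [[0, 0, 0], [0, 0, 0], 0.6]

```text
clock: 15.45
position: [0.5603, -0.0032, 0.1971]
tool_rot: [-3.141, -0.0, 1.348]
force: [0.5, 1.3, -0.4]
grip_width: 0.0648
```

carry_out:
  targets:
    - [[0, 0, 0.004], [0, 0, 0], 0.6]
    - [[0, 0, 0.004], [0, 0, 0], 0.6]
    - [[0, 0, 0], [0, 0, 0], 0.6]

```text
clock: 15.82
position: [0.5603, -0.0032, 0.1952]
tool_rot: [-3.142, 0.0, 1.348]
force: [-0.2, -0.1, -0.0]
grip_width: 0.0648
```

carry_out:
  targets:
    - [[0, 0, 0.004], [0, 0, 0], 0.6]
    - [[0, 0, 0.004], [0, 0, 0], 0.6]
    - [[0, 0, 0], [0, 0, 0], 0.6]

```text
clock: 16.2
position: [0.5603, -0.0032, 0.1931]
tool_rot: [-3.142, -0.0, 1.348]
force: [0.4, -1.1, -0.6]
grip_width: 0.0649
```

carry_out:
  targets:
    - [[0, 0, 0.004], [0, 0, 0], 0.6]
    - [[0, 0, 0], [0, 0, 0], 0.6]

```text
clock: 16.45
position: [0.5603, -0.0032, 0.1929]
tool_rot: [3.141, 0.0, 1.348]
force: [-6.0, 0.2, 18.2]
grip_width: 0.065
```

carry_out:
  targets:
    - [[0, 0, -0.003], [0, 0, 0], 0.6]
    - [[0, 0, 0], [0, 0, 0], 0.82]
    - [[0, 0, 0], [0, 0, 0], 0.9]
    - [[0, 0, 0], [0, 0, 0], 0.94]
    - [[0, 0, 0], [0, 0, 0], 0.94]
    - [[0, 0, -0.03], [0, 0, 0], 0.94]
    - [[0, 0, -0.1], [0, 0, 0], 0.94]
    - [[0, 0, -0.2], [0, 0, 0], 0.94]

```text
clock: 17.45
position: [0.5598, -0.0032, 0.2756]
tool_rot: [-3.139, 0.0, 1.348]
force: [0.7, 1.0, 1.1]
grip_width: 0.0804
```

carry_out:
  targets:
    - [[0, 0, -0.2], [0, 0, 0], 1]
    - [[0, 0, -0.1], [0, 0, 0], 1]
    - [[0, 0, 0], [0, 0, 0], 1]

```text
clock: 17.82
position: [0.5606, -0.0032, 0.3527]
tool_rot: [3.138, -0.001, 1.348]
force: [-0.7, -0.4, 0.4]
grip_width: 0.0852
```

```bash
python3 - <<'E'
from h import *
s,f,C=look();print(s["clock"],s["position"],s["tool_rot"],s["force"],s["grip_width"])
px=f["pixels"];cv2.imwrite("pics/w9.png",px[:,:,::-1])
m=mask(px,(10,60,85),(25,255,255))
for c in blobs(m,3000): print(c.mean(0),*rect(ray(f,c,.033,C)))
go(s,(.4305,-.333),.36,-.293,12)
E
```

```text
17.825 [ 0.5606 -0.0032  0.3527] [ 3.1381 -0.0005  1.3476] [-0.6861 -0.3588  0.3696] 0.08523714384414592
[307.9643 143.9096] [0.5854 0.0018] [266.5772 207.2354] 78.8552017211914
[-0.1168 -0.018  -0.0024  0.0435]
[-0.1181 -0.0019 -0.0024  0.0435]
[-0.1173  0.0142 -0.0024  0.0435]
[-0.1143  0.0301 -0.0024  0.0435]
[-0.1091  0.0454 -0.0024  0.0435]
[-0.1019  0.0598 -0.0024  0.0435]
[-0.0928  0.0732 -0.0024  0.0435]
[-0.0819  0.0851 -0.0024  0.0435]
[-0.0696  0.0955 -0.0024  0.0435]
[-0.0559  0.1041 -0.0024  0.0435]
[-0.0412  0.1107 -0.0024  0.0435]
[-0.0257  0.1153 -0.0024  0.0435]
```

View pics/w9.png

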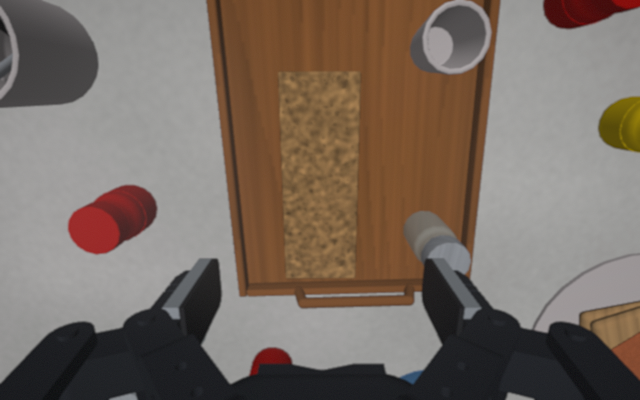

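Cork lies on the plate with corners (280,71), (360,71), (355,277), (286,277); no blue shows. On to the second plate.

carry_out:
  targets:
    - [[-0.07, -0.009, -0.02], [0, 0, 0.03], 1]
    - [[-0.12, -0.007, -0.01], [0, 0, 0.044], 1]
    - [[-0.12, 0.009, 0], [0, 0, 0.044], 1]
    - [[-0.118, 0.025, 0], [0, 0, 0.044], 1]
    - [[-0.113, 0.041, 0], [0, 0, 0.044], 1]
    - [[-0.107, 0.056, 0], [0, 0, 0.044], 1]
    - [[-0.098, 0.07, 0], [0, 0, 0.044], 1]
    - [[-0.088, 0.083, 0], [0, 0, 0.044], 1]

```text
clock: 18.88
position: [0.4745, -0.2161, 0.357]
tool_rot: [-3.141, 0.001, 0.282]
force: [-0.0, 0.3, -0.3]
grip_width: 0.0852
```

```bash
python3 - <<'E'
from h import *
import pickle
from workcell import bot
f=pickle.load(open("w1.pkl","rb"))[1]
C=T([.5606,-.0032,.3527],[3.1381,-.0005,1.3476])@np.array(f["mount"])
P=ray(f,[[280,71],[360,71],[355.5,277],[286,277]],.033,C);print(P,P.mean(0),*rect(P))
s=bot.observe();print(s["position"],s["tool_rot"])
go(s,(.4305,-.333),.36,-.293,5)
E
```

```text
[[ 0.5511  0.0929  0.033 ]
 [ 0.6125  0.0789  0.033 ]
 [ 0.5738 -0.0991  0.033 ]
 [ 0.5101 -0.0845  0.033 ]] [ 0.5619 -0.0029  0.033 ] [ 0.5623 -0.003 ] [182.2039  65.4227] 77.09981536865234
[ 0.4745 -0.2161  0.357 ] [-3.1407  0.0013  0.2816]
[-0.0598  0.0801 -0.0024  0.0366]
[-0.0502  0.0864 -0.0024  0.0366]
[-0.04    0.0916 -0.0024  0.0366]
[-0.0292  0.0956 -0.0024  0.0366]
[-0.018   0.0983 -0.0024  0.0366]
```

carry_out:
  targets:
    - [[-0.06, 0.08, 0], [0, 0, 0.037], 1]
    - [[-0.05, 0.086, 0], [0, 0, 0.037], 1]
    - [[-0.04, 0.092, 0], [0, 0, 0.037], 1]
    - [[-0.029, 0.096, 0], [0, 0, 0.037], 1]
    - [[-0.018, 0.098, 0], [0, 0, 0.035], 1]
    - [[0, 0, 0], [0, 0, 0], 1]

```text
clock: 19.62
position: [0.4305, -0.3336, 0.357]
tool_rot: [3.141, 0.002, -0.292]
force: [-0.3, 0.2, -0.6]
grip_width: 0.0853
```

```bash
python3 - <<'E'
from h import *
s,f,C=look();print(s["clock"],s["position"],s["tool_rot"],s["force"],s["qpos"])
px=f["pixels"];cv2.imwrite("pics/w10.png",px[:,:,::-1])
for c in blobs(mask(px,(95,80,25),(125,255,255)),2000):
    r=rect(ray(f,c,.015,C));print(c.mean(0),*r)
    if r[1][1]<80:go(s,r[0],.22,np.deg2rad(r[2]),6)
E
```

```text
19.625 [ 0.4305 -0.3336  0.357 ] [ 3.1412  0.0018 -0.2924] [-0.3025  0.2014 -0.5751] [ 0.6126  0.4542 -0.0836  1.8581  0.0507  0.833  -1.36  ]
[320.8076 165.3146] [ 0.4328 -0.3347] [176.9378  58.2274] -16.95745086669922
[0.0017 0.0003 0.0913 0.0002]
[0.0017 0.0003 0.0913 0.0002]
[0.0017 0.0003 0.0913 0.0002]
[0.0017 0.0003 0.0913 0.0002]
[0.0017 0.0003 0.0913 0.0002]
[0.0017 0.0003 0.0913 0.0002]
[212.2911  17.4075] [ 0.5782 -0.2866] [109.1892  36.2759] 73.2400894165039
[ 0.0853 -0.0584  0.0913 -0.0833]
[ 0.0975 -0.0343  0.0913 -0.0833]
[ 0.1031 -0.0079  0.0913 -0.0833]
[ 0.1016  0.019   0.0913 -0.0833]
[ 0.0932  0.0446  0.0913 -0.0833]
[ 0.0785  0.0672  0.0913 -0.0833]
```

carry_out:
  targets:
    - [[0.005, 0.001, 0.06], [0, 0, 0.001], 0.95]
    - [[0.005, 0.001, 0.14], [0, 0, 0], 0.95]
    - [[0, 0, 0.16], [0, 0, 0], 0.95]
    - [[0, 0, 0.16], [0, 0, 0], 0.95]
    - [[0, 0, 0.1], [0, 0, 0], 0.95]
    - [[0, 0, 0.06], [0, 0, 0], 0.95]
    - [[0, 0, 0.036], [0, 0, 0], 0.95]
    - [[0, 0, 0], [0, 0, 0], 0.95]

```text
clock: 20.68
position: [0.4338, -0.3334, 0.1788]
tool_rot: [-3.141, 0.0, -0.292]
force: [-0.1, -0.3, -0.1]
grip_width: 0.0812
```

```bash
python3 - <<'E'
from h import *
s,f,C=look();print(s["clock"],s["position"],s["tool_rot"],s["force"],s["grip_width"])
px=f["pixels"];cv2.imwrite("pics/w11.png",px[:,:,::-1])
m=mask(px,(95,80,25),(125,255,255));b=max(blobs(m),key=len)
for r in (60,100,150,200,240,260):
    u=b[abs(b[:,1]-r)<1][:,0]; print(r,u.min(),u.max()) if len(u) else 0
print(b.min(0))
E
```

```text
20.675 [ 0.4338 -0.3334  0.1788] [-3.1414  0.0002 -0.2917] [-0.063  -0.3017 -0.1434] 0.08122517145444594
60 243 406
100 246 403
150 249 399
200 252 396
240 254 393
260 255 392
[243  53]
```

carry_out:
  targets:
    - [[-0.006, 0.003, 0.003], [0, 0, 0], 0.9]
    - [[0, 0, 0], [0, 0, 0], 0.8]
    - [[0, 0, 0], [0, 0, 0], 0.5]
    - [[0, 0, 0], [0, 0, 0], 0.5]
    - [[0, 0, 0], [0, 0, 0], 0.5]
    - [[0, 0, 0], [0, 0, 0], 0.5]
  force: 50

```text
clock: 21.48
position: [0.4321, -0.3339, 0.179]
tool_rot: [3.141, -0.001, -0.292]
force: [-2.7, 1.6, 14.3]
grip_width: 0.0582
```

carry_out:
  targets:
    - [[0, 0, -0.01], [0, 0, 0], 0.5]
    - [[0, 0, -0.03], [0, 0, 0], 0.5]
    - [[0, 0, -0.08], [0, 0, 0], 0.5]
    - [[0, 0, -0.15], [0, 0, 0], 0.5]
    - [[0, 0, -0.15], [0, 0, 0], 0.5]
    - [[0, 0, -0.15], [0, 0, 0], 0.5]
    - [[0, 0, -0.12], [0, 0, 0], 0.5]
    - [[0, 0, -0.03], [0, 0, 0], 0.5]

```text
clock: 22.48
position: [0.4321, -0.3339, 0.3601]
tool_rot: [3.141, -0.003, -0.292]
force: [0.8, 0.2, -3.2]
grip_width: 0.0579
```

```bash
python3 - <<'E'
from h import *
s,f,C=look();print(s["clock"],s["position"],s["tool_rot"],s["force"],s["grip_width"])
px=f["pixels"];cv2.imwrite("pics/w12.png",px[:,:,::-1])
m=mask(px,(95,80,25),(125,255,255))
m[:,:200]=0;m[:,440:]=0;b=max(blobs(m),key=len)
for r in (60,100,150,200,240,260):
    u=b[abs(b[:,1]-r)<1][:,0]; print(r,u.min(),u.max()) if len(u) else 0
print(b.min(0))
go(s,(.5605,-.003),.36,1.347,14)
E
```

```text
22.475 [ 0.4321 -0.3339  0.3601] [ 3.1407 -0.0027 -0.2921] [ 0.771   0.1874 -3.2431] 0.05794253777889811
60 241 403
100 243 400
150 246 397
200 249 393
240 252 391
260 253 390
[200   0]
[ 0.0079 -0.1011  0.     -0.0373]
[ 0.0196 -0.0995  0.     -0.0373]
[ 0.0311 -0.0965  0.     -0.0373]
[ 0.0422 -0.0922  0.     -0.0373]
[ 0.0527 -0.0867  0.     -0.0373]
[ 0.0624 -0.0799  0.     -0.0373]
[ 0.0714 -0.0721  0.     -0.0373]
[ 0.0793 -0.0632  0.     -0.0373]
[ 0.0861 -0.0536  0.     -0.0373]
[ 0.0918 -0.0431  0.     -0.0373]
[ 0.0962 -0.0321  0.     -0.0373]
[ 0.0993 -0.0206  0.     -0.0373]
[ 0.101  -0.0089  0.     -0.0373]
[ 0.1014  0.003   0.     -0.0373]
```

View pics/w12.png

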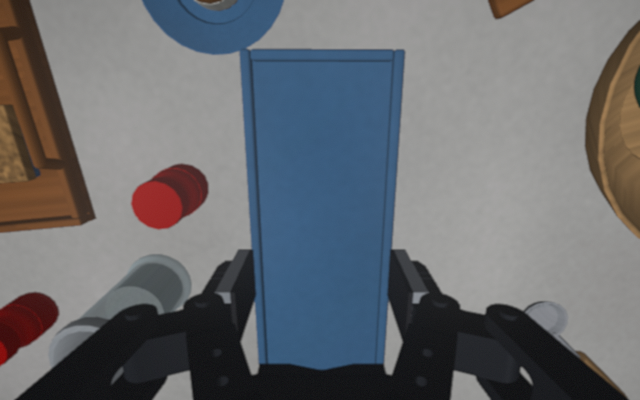

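Plate is held level and straight (columns 241–403 at the top, centred on 322), rims up. Carrying it to the stack.

carry_out:
  targets:
    - [[0.003, -0.05, 0], [0, 0, -0.019], 0.5]
    - [[0.013, -0.1, 0], [0, 0, -0.037], 0.5]
    - [[0.025, -0.098, 0], [0, 0, -0.037], 0.5]
    - [[0.037, -0.094, 0], [0, 0, -0.037], 0.5]
    - [[0.047, -0.09, 0], [0, 0, -0.037], 0.5]
    - [[0.057, -0.083, 0], [0, 0, -0.037], 0.5]
    - [[0.067, -0.076, 0], [0, 0, -0.037], 0.5]
    - [[0.075, -0.068, 0], [0, 0, -0.037], 0.5]

```text
clock: 23.52
position: [0.5002, -0.1552, 0.3569]
tool_rot: [-3.14, 0.001, 0.589]
force: [0.1, 0.4, -2.3]
grip_width: 0.0581
```

```bash
python3 - <<'E'
from h import *
from workcell import bot
s=bot.observe();print(s["position"],s["tool_rot"],s["force"],s["grip_width"])
go(s,(.5605,-.003),.30,1.347,7)
E
```

```text
[ 0.5002 -0.1552  0.3569] [-3.1396  0.001   0.5886] [ 0.1074  0.4274 -2.2862] 0.058086674854082684
[ 0.077  -0.0532  0.0325 -0.0345]
[ 0.0823 -0.0446  0.0325 -0.0345]
[ 0.0866 -0.0354  0.0325 -0.0345]
[ 0.0899 -0.0258  0.0325 -0.0345]
[ 0.0922 -0.016   0.0325 -0.0345]
[ 0.0934 -0.0059  0.0325 -0.0345]
[ 0.0935  0.0042  0.0325 -0.0345]
```

carry_out:
  targets:
    - [[0.077, -0.053, 0.02], [0, 0, -0.034], 0.5]
    - [[0.082, -0.044, 0.03], [0, 0, -0.034], 0.5]
    - [[0.086, -0.035, 0.03], [0, 0, -0.034], 0.5]
    - [[0.09, -0.026, 0.03], [0, 0, -0.034], 0.5]
    - [[0.092, -0.016, 0.03], [0, 0, -0.034], 0.5]
    - [[0.08, -0.005, 0.03], [0, 0, -0.034], 0.5]
    - [[0.06, 0.002, 0.03], [0, 0, -0.02], 0.5]
    - [[0, 0, 0], [0, 0, 0], 0.5]

```text
clock: 24.52
position: [0.5574, -0.0154, 0.307]
tool_rot: [-3.14, -0.0, 1.287]
force: [-1.4, -0.2, -2.6]
grip_width: 0.0579
```

```bash
python3 - <<'E'
from h import *
s,f,C=look();print(s["clock"],s["position"],s["tool_rot"],s["force"],s["grip_width"])
go(s,(.5607,-.003),.25,1.347,2)
E
```

```text
24.525 [ 0.5574 -0.0154  0.307 ] [-3.1396 -0.0005  1.2875] [-1.3761 -0.1935 -2.6366] 0.057865562558660474
[ 0.0257 -0.0006  0.114  -0.0095]
[ 0.0257  0.0002  0.114  -0.0095]
```

carry_out:
  targets:
    - [[0.026, 0, 0.06], [0, 0, -0.01], 0.5]
    - [[0.026, 0, 0.08], [0, 0, -0.009], 0.5]
    - [[0, 0, 0.08], [0, 0, 0], 0.5]
    - [[0, 0, 0.06], [0, 0, 0], 0.5]
    - [[0, 0, 0], [0, 0, 0], 0.5]

```text
clock: 25.2
position: [0.5606, -0.004, 0.2368]
tool_rot: [-3.139, 0.0, 1.345]
force: [0.0, 0.6, -2.4]
grip_width: 0.0579
```

```bash
python3 - <<'E'
from h import *
s,f,C=look();print(s["clock"],s["position"],s["tool_rot"],s["force"],s["grip_width"])
cv2.imwrite("pics/w13.png",f["pixels"][:,:,::-1])
go(s,(.5607,-.003),.218,1.347,1)
E
```

```text
25.2 [ 0.5606 -0.004   0.2368] [-3.1393  0.0005  1.3453] [ 0.0235  0.5525 -2.3799] 0.0579106294406591
[ 0.0041 -0.0007  0.075  -0.0006]
```

View pics/w13.png

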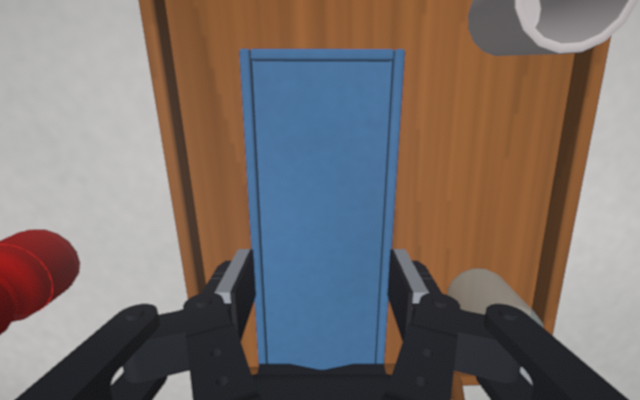

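Plate at (241–403, 49) hides the cork, so it is aligned over the stack. Lowering gently.

carry_out:
  targets:
    - [[0.004, -0.001, 0.03], [0, 0, -0.001], 0.5]
    - [[0, 0, 0.03], [0, 0, 0], 0.5]
    - [[0, 0, 0.012], [0, 0, 0], 0.5]
    - [[0, 0, 0.004], [0, 0, 0], 0.5]
    - [[0, 0, 0.004], [0, 0, 0], 0.5]
    - [[0, 0, 0], [0, 0, 0], 0.5]

```text
clock: 26.0
position: [0.5611, -0.0031, 0.2183]
tool_rot: [3.141, -0.0, 1.348]
force: [-0.3, -0.3, -2.9]
grip_width: 0.058
```

carry_out:
  targets:
    - [[0, 0, 0.004], [0, 0, 0], 0.5]
    - [[0, 0, 0.003], [0, 0, 0], 0.5]
    - [[0, 0, 0], [0, 0, 0], 0.5]

```text
clock: 26.38
position: [0.561, -0.0031, 0.2164]
tool_rot: [-3.142, -0.0, 1.348]
force: [-0.6, 0.8, -2.8]
grip_width: 0.0579
```

carry_out:
  targets:
    - [[0, 0, 0.004], [0, 0, 0], 0.5]
    - [[0, 0, 0.003], [0, 0, 0], 0.5]
    - [[0, 0, 0], [0, 0, 0], 0.5]

```text
clock: 26.75
position: [0.561, -0.0031, 0.2146]
tool_rot: [-3.142, 0.0, 1.348]
force: [0.1, -0.4, -2.2]
grip_width: 0.0579
```

carry_out:
  targets:
    - [[0, 0, 0.003], [0, 0, 0], 0.5]
    - [[0, 0, 0], [0, 0, 0], 0.5]

```text
clock: 27.0
position: [0.561, -0.0031, 0.2139]
tool_rot: [-3.141, 0.0, 1.348]
force: [-0.0, 0.4, -2.2]
grip_width: 0.0581
```

carry_out:
  targets:
    - [[0, 0, 0.003], [0, 0, 0], 0.5]
    - [[0, 0, 0.002], [0, 0, 0], 0.5]
    - [[0, 0, 0], [0, 0, 0], 0.5]

```text
clock: 27.38
position: [0.561, -0.0031, 0.2126]
tool_rot: [-3.141, 0.0, 1.348]
force: [-0.6, -0.1, -2.2]
grip_width: 0.0579
```

carry_out:
  targets:
    - [[0, 0, 0.002], [0, 0, 0], 0.5]
    - [[0, 0, 0], [0, 0, 0], 0.5]

```text
clock: 27.62
position: [0.561, -0.0031, 0.2122]
tool_rot: [-3.142, 0.0, 1.348]
force: [-0.2, 0.6, -3.2]
grip_width: 0.0584
```

carry_out:
  targets:
    - [[0, 0, 0.002], [0, 0, 0], 0.5]
    - [[0, 0, 0], [0, 0, 0], 0.5]

```text
clock: 27.88
position: [0.561, -0.0031, 0.2121]
tool_rot: [3.141, 0.0, 1.348]
force: [-3.7, -0.7, 8.2]
grip_width: 0.0578
```

carry_out:
  targets:
    - [[0, 0, 0.002], [0, 0, 0], 0.5]
    - [[0, 0, 0], [0, 0, 0], 0.5]

```text
clock: 28.12
position: [0.561, -0.003, 0.2121]
tool_rot: [3.141, 0.0, 1.348]
force: [-6.7, 0.5, 18.5]
grip_width: 0.0582
```

Contact at z = 0.212, as predicted. Easing off and releasing.

carry_out:
  targets:
    - [[0, 0, -0.003], [0, 0, 0], 0.5]
    - [[0, 0, 0], [0, 0, 0], 0.74]
    - [[0, 0, 0], [0, 0, 0], 0.8]
    - [[0, 0, 0], [0, 0, 0], 0.94]
    - [[0, 0, 0], [0, 0, 0], 0.94]
    - [[0, 0, -0.03], [0, 0, 0], 0.94]
    - [[0, 0, -0.1], [0, 0, 0], 0.94]
    - [[0, 0, -0.18], [0, 0, 0], 0.94]

```text
clock: 29.12
position: [0.5606, -0.003, 0.2898]
tool_rot: [-3.139, 0.0, 1.348]
force: [-0.1, -0.4, 0.2]
grip_width: 0.0805
```

carry_out:
  targets:
    - [[0, 0, -0.18], [0, 0, 0], 1]
    - [[0, 0, -0.1], [0, 0, 0], 1]
    - [[0, 0, 0], [0, 0, 0], 1]

```text
clock: 29.5
position: [0.5613, -0.003, 0.3617]
tool_rot: [3.138, -0.001, 1.348]
force: [-0.2, 0.6, -0.4]
grip_width: 0.0854
```

```bash
python3 - <<'E'
from h import *
s,f,C=look();print(s["clock"],s["position"],s["tool_rot"],s["force"],s["grip_width"])
px=f["pixels"]
for c in blobs(mask(px,(95,80,25),(125,255,255)),2000):print(c.mean(0),*rect(ray(f,c,.048,C)))
s2,g,C2=look("side")
cv2.imwrite("pics/c14.png",cv2.resize(np.vstack([px[:,:,::-1],cv2.resize(g["pixels"][130:350,200:552,::-1],(640,400))]),(480,600)))
E
```

```text
29.5 [ 0.5613 -0.003   0.3617] [ 3.1381 -0.0006  1.3477] [-0.2279  0.5619 -0.3524] 0.08542417654484147
[319.7403 174.4291] [ 0.5612 -0.0037] [178.2393  58.5642] 77.04727935791016
```

View pics/c14.png

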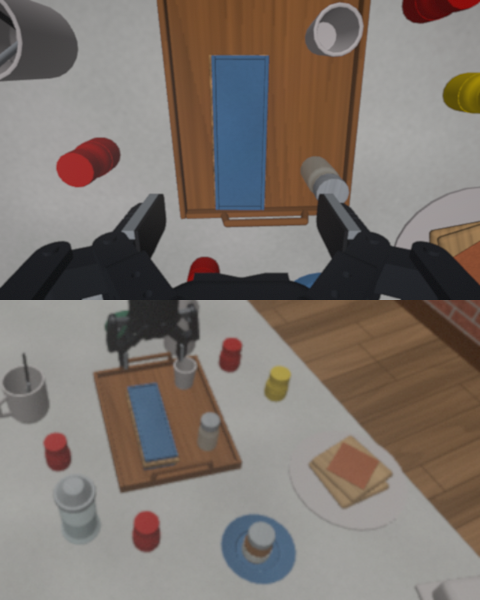

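Wrist half: upper plate at (211–268, 56–210) lies square on the cork. Side half: stack level at (152,424), jar upright in the saucer at (260,542), bystanders in place. Handing in.

```bash
python3 -c "
from workcell import job
print(job.job_done())"
```

```text
the job is handed in; nothing more can be done
None
```

I stood the jam jar upright in the middle of the saucer, laid the cork on the tray's plate, and set the second plate on the cork, right way up. The job was handed in at about 30 s, with the gripper open and clear of everything.

**Last checks**
- **Upper plate:** it measures (0.561, -0.004) at 77.0°. The cork measured (0.562, -0.003) at 77.1° and the lower plate (0.560, -0.003) at 77.2°, so all three agree within about 2 mm, the camera's accuracy.
- **Plates apart:** the cork went down at the expected height and covered the lower plate with no blue showing. The upper plate met the cork at the expected height, so the plates should not have touched.
- **Jar and bystanders:** in the last pictures the jar stands upright and looks centred in the saucer, and the bystanders I could see look undisturbed. The avocado and milk bottle are outside or hidden in those frames, so I did not check them again.

**Forces when setting down:** I pressed slightly before letting go each time: about 27 N for the jar, and about 18 N each for the cork and the upper plate. I eased off before opening the fingers. The fingers also reacted against the table with about 7 N picking up the cork and 14 N picking up the plate.

**Checks that failed:** two automatic measurements did not work. The cork's outline merged with the tray, and the jar cap's merged with the table. I used corners picked by eye for the cork, and judged the jar's position from the pictures.

I viewed 11 pictures, one over the budget of 10.

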